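Size a press piston in the stepped gauge

ROBOT

A 6-joint arm with a two-finger parallel gripper is mounted at the origin on a cart in front of the work surface, level with it; the furniture and walls round the work are solid. World frame = base frame: x ahead of the robot, y to its left, z up, the work surface at z = 0. Lengths are in m, angles in degrees, forces in N, time in s.
With the tool pointing down it reaches from about 0.35 to 0.85 m from the base axis. Payload 8.1 kg.
Tool frame: the origin (TCP) lies at the very end of the fingers, on their centre line; the grasp point (between the pads) lies 19 mm behind it; z points along the fingers, y is the line along which they close (so a half turn about z gives the same grasp; the last joint's range is limited). The gripper opens to 85 mm and grips with 20 to 120 N. Pads are 22 mm wide; open, the fingers measure 114 mm over their backs; the gripper's body (76 mm by 85 mm) begins 54 mm behind the grasp point. The pads swing forward as they close: fully open they stand 13 mm farther back than shut.
Start: joints at [-69.695, 7.471, 85.268, -0, 87.261, -4.893], TCP at [0.255, -0.543, 0.231] pointing down, gripper open.
Joint ranges: [-169.43, 169.43], [-51.17, 129.36], [1.28, 143.12], [-76.62, 256.62], [0, 156.53], [-152.29, 152.29]. Speed limits (degrees/s): [136.94, 136.94, 159.86, 180, 180, 180].

INTERFACE

Orientations are given as [roll, pitch, yaw] about the fixed x, y, z axes, in that order (R = Rz(yaw) Ry(pitch) Rx(roll)).
In Python, from bench import bot gives the robot as it stands.
- The arm moves only by the tool send_rows, never from a script. Its arguments are lists of equal length, an entry for each row: "claw": the opening, from 0 (shut) to 1 (fully open); "offset": the shift along the world's x, y, z in mm, a list of three; "rot": the turn, a rotation vector about the world's x, y, z in degrees, a list of three. In form: {"claw": [claw, ...], "offset": [[tx, ty, tz], ...], "rot": [[ax, ay, az], ...]}. A call has 1 to 12 rows; each row is the pose to reach, as a shift and turn from the pose commanded when the call began; what a row does not reach only later rows make up. A row lasts 1/8 s, in which the tool goes at most 62.5 mm and 10.7 degrees, less where a joint would pass 70% of its speed; a pose out of reach is approached as far as the arm can. A call with a gripper value outside its range is refused whole. The fingers move at their own pace and stop on an object; "newtons" is the grip in N (left out, the last holds). Time passes only in rows, so rows that repeat a pose let the fingers close. It gives the time, the measured TCP pose, the force, the opening and the grip force at its end, in the units of the state.
- bot.sense(): the state, without advancing time (a new reading comes with each control period).
- bot.read_camera(name): name is "scene" or "top" or "wrist"; returns (picture, depth): 420x560x3 uint8, red, green, blue; 420x560 float32, m along the optical axis (not along the pixel's ray), 0 where there is no reading.
- bot.camera_params(name): a dict with "K" (3x3 intrinsics, pixels), "rvec" (rotation vector, rad) and "tvec" (3), from world to camera coordinates, as OpenCV has them; the wrist camera has in their place "hand_eye" (4x4, takes a point from camera to tool coordinates, whose origin is the TCP and whose axes are the flange's). Camera axes: x right, y down, z forward; pixel columns grow to the right and rows downward; lengths in m; the calibration is good to about 2 mm. A picture is of the moment at which its call begins: read the wrist's pose just before it. camera_params takes no time and is no camera call.
- bot.close_job(): hands the job in; it is judged then, once.
The state is a dict: "t": time; "joint_pos": joint angles; "dq": joint speeds; "tau": joint torques, N m; "ee_pos": TCP position; "eef_rot": TCP orientation; "ft_force": force on the tool from outside, world axes, zero at the start; "wrist_torque": the same for the moment, N m; "opening": opening from 0.0 (shut) to 1.0 (fully open); "grasp_force": force on a finger pad.
Only numpy, scipy, OpenCV 4.12 (cv2) and the standard library are available. Lean on these libraries where they do the work, as an engineer would, in place of code of your own. Each camera call takes 0.05 s, during which the arm holds its last target. There are 200 camera calls.

TASK

An unmarked pellet-press piston stands on the blue pad. Find its size by feel: press it lightly on each hole of the stepped gauge in turn, from the smallest upward, skipping none, until it enters one; then push it fully home there, disc flush with the step against the drag of the orange tell-tale, and let go. Never press on the gauge with more than 30 N, and leave the two spare pistons on the grey pad, the vial, the timer and the dish where they are.

Things in the scene. Friction and masses are not known exactly. Their poses are not given: they have to be found in the camera images.
- gauge: stepped gauge, fixed: an aluminium staircase of four blocks on a dark base plate 90 x 252 x 6 mm; origin at the centre of its underside, on the bench. Each step is 70 (x) by 58 mm (y); the lowest, with the smallest hole, is at the +y end, each next one 58 mm towards -y, 4 mm higher, its hole 4 mm wider; 1 to 4 black dots mark them. A hole too small stops the disc hard at its mouth, at most 2 mm in
- step1 (a point): centre of the mouth of the smallest (first) hole, on the top of its step, 28 mm above the bench; hole diameter 32 mm, rim chamfered 1.5 mm; z up. An orange tell-tale disc lies 3 mm below the mouth; a piston that enters pushes it 9 mm down against a steady drag of about 4 N (more than its weight) to a firm stop, where the piston's foot is 12 mm below the mouth and its disc flush; it stays down
- step2 (a point): centre of the mouth of the second hole, on the top of its step, 32 mm above the bench; hole diameter 36 mm, rim chamfered 1.5 mm; z up. An orange tell-tale disc lies 3 mm below the mouth; a piston that enters pushes it 9 mm down against a steady drag of about 4 N (more than its weight) to a firm stop, where the piston's foot is 12 mm below the mouth and its disc flush; it stays down
- step3 (a point): centre of the mouth of the third hole, on the top of its step, 36 mm above the bench; hole diameter 40 mm, rim chamfered 1.5 mm; z up. An orange tell-tale disc lies 3 mm below the mouth; a piston that enters pushes it 9 mm down against a steady drag of about 4 N (more than its weight) to a firm stop, where the piston's foot is 12 mm below the mouth and its disc flush; it stays down
- step4 (a point): centre of the mouth of the largest (fourth) hole, on the top of its step, 40 mm above the bench; hole diameter 44 mm, rim chamfered 1.5 mm; z up. An orange tell-tale disc lies 3 mm below the mouth; a piston that enters pushes it 9 mm down against a steady drag of about 4 N (more than its weight) to a firm stop, where the piston's foot is 12 mm below the mouth and its disc flush; it stays down
- piston_a_mid (a point): centre, half-way up, of one of three look-alike steel pistons, upright, 62 mm tall, about 0.15 kg: a disc 12 mm thick at the foot (lower edge chamfered 1 mm), above it a round dark stem, 15 mm in diameter on all three, from 16 to 62 mm above the foot. z runs up the stem. Disc diameter 34.8, 38.8 or 42.8 mm, one of each; which is which is not told, nor which one stands on the blue pad
- piston_a_foot (a point): centre of the underside of the disc of that same piston, 31 mm below its mid point; z runs up the stem
- piston_b_mid (a point): centre, half-way up, of one of three look-alike steel pistons, upright, 62 mm tall, about 0.15 kg: a disc 12 mm thick at the foot (lower edge chamfered 1 mm), above it a round dark stem, 15 mm in diameter on all three, from 16 to 62 mm above the foot. z runs up the stem. Disc diameter 34.8, 38.8 or 42.8 mm, one of each; which is which is not told, nor which one stands on the blue pad
- piston_b_foot (a point): centre of the underside of the disc of that same piston, 31 mm below its mid point; z runs up the stem
- piston_c_mid (a point): centre, half-way up, of one of three look-alike steel pistons, upright, 62 mm tall, about 0.15 kg: a disc 12 mm thick at the foot (lower edge chamfered 1 mm), above it a round dark stem, 15 mm in diameter on all three, from 16 to 62 mm above the foot. z runs up the stem. Disc diameter 34.8, 38.8 or 42.8 mm, one of each; which is which is not told, nor which one stands on the blue pad
- piston_c_foot (a point): centre of the underside of the disc of that same piston, 31 mm below its mid point; z runs up the stem
- blue_pad: blue pad, 70 x 70 x 4 mm, fixed; the piston to be sized stands near its middle (within 12 mm); origin at the centre of its underside
- grey_pad: dark grey rubber pad, 140 x 70 x 4 mm (long in x), fixed; the two spare pistons stand on it; origin at the centre of its underside
- vial: glass vial with pink contents and black cap, 27 mm diameter, 60 mm tall, loose; origin at the centre of its underside; leave it
- timer: white digital timer, 60 x 66 x 18 mm, lying flat, loose; origin at the centre of its underside; leave it
- dish: petri dish, 56 mm diameter, 14 mm tall, loose; origin at the centre of its underside; leave it
There are look-alikes about, which are no part of the job. Of the things shaped like the blue_pad, the blue one is meant. What is shaped like the part that bears piston_c_mid but purple is not meant.

How it is judged (in metres and radians):
On the way, in this order (a step that is already met when the one before it is completed fails the run):
1. a piston is pressed (over 2 N) on the smallest hole, within 4 mm of its centre (((contact force between piston_a and gauge above 2 N and (horizontal distance between piston_a_foot and step1 below 0.004 m and z of piston_a_foot in the frame of step1 below 0.004 m)) or (contact force between piston_b and gauge above 2 N and (horizontal distance between piston_b_foot and step1 below 0.004 m and z of piston_b_foot in the frame of step1 below 0.004 m)) or (contact force between piston_c and gauge above 2 N and (horizontal distance between piston_c_foot and step1 below 0.004 m and z of piston_c_foot in the frame of step1 below 0.004 m)))), for 0.1 s.
2. then the piston is tried at the second hole, within 4 mm of its centre: foot at the mouth, and pressed there with over 2 N if it is too big (((contact force between piston_a and gauge above 2 N and (horizontal distance between piston_a_foot and step2 below 0.004 m and z of piston_a_foot in the frame of step2 below 0.004 m)) or (contact force between piston_b and gauge above 2 N and (horizontal distance between piston_b_foot and step2 below 0.004 m and z of piston_b_foot in the frame of step2 below 0.004 m)) or (horizontal distance between piston_c_foot and step2 below 0.004 m and z of piston_c_foot in the frame of step2 below 0.004 m))), for 0.05 s.
3. then, if it fits the second hole, it is over 6 mm deep in it; if not, it is tried at the third hole in the same way (((horizontal distance between piston_a_foot and step3 below 0.004 m and z of piston_a_foot in the frame of step3 below 0.004 m) or (contact force between piston_b and gauge above 2 N and (horizontal distance between piston_b_foot and step3 below 0.004 m and z of piston_b_foot in the frame of step3 below 0.004 m)) or (horizontal distance between piston_c_foot and step2 below 0.003 m and z of piston_c_foot in the frame of step2 below -0.006 m))), for 0.05 s.
4. then it is fully home, flush (at least 10.5 of 12 mm deep) and upright, in the first hole that it enters ((((horizontal distance between piston_a_foot and step3 below 0.003 m and z of piston_a_foot in the frame of step3 below -0.0105 m) and angle between piston_a_foot's own z axis and vertical below 0.06 rad) or ((horizontal distance between piston_b_foot and step4 below 0.003 m and z of piston_b_foot in the frame of step4 below -0.0105 m) and angle between piston_b_foot's own z axis and vertical below 0.06 rad) or ((horizontal distance between piston_c_foot and step2 below 0.003 m and z of piston_c_foot in the frame of step2 below -0.0105 m) and angle between piston_c_foot's own z axis and vertical below 0.06 rad))), for 0.2 s.
At the end, for the whole second after the job is handed in: The piston from the blue pad stands upright (within 0.06 rad), released and at rest, in the one hole of its size, its foot at least 10.5 mm below the mouth (flush within 1.5 mm); the other two pistons stand where they were (within 20 mm) and none is on the blue pad (((((horizontal distance between piston_a_foot and step3 below 0.003 m and z of piston_a_foot in the frame of step3 below -0.0105 m) and angle between piston_a_foot's own z axis and vertical below 0.06 rad) and linear speed of piston_a below 0.01 m/s and contact force between piston_a and the fingers below 0.1 N and distance of each of piston_b_foot, piston_c_foot from where it was at the start of the episode below 0.02 m and horizontal distance between each of piston_b_foot, piston_c_foot and blue_pad above 0.06 m and angle between each of piston_b_foot, piston_c_foot's own z axis and vertical below 0.1 rad) or (((horizontal distance between piston_b_foot and step4 below 0.003 m and z of piston_b_foot in the frame of step4 below -0.0105 m) and angle between piston_b_foot's own z axis and vertical below 0.06 rad) and linear speed of piston_b below 0.01 m/s and contact force between piston_b and the fingers below 0.1 N and distance of each of piston_a_foot, piston_c_foot from where it was at the start of the episode below 0.02 m and horizontal distance between each of piston_a_foot, piston_c_foot and blue_pad above 0.06 m and angle between each of piston_a_foot, piston_c_foot's own z axis and vertical below 0.1 rad) or (((horizontal distance between piston_c_foot and step2 below 0.003 m and z of piston_c_foot in the frame of step2 below -0.0105 m) and angle between piston_c_foot's own z axis and vertical below 0.06 rad) and linear speed of piston_c below 0.01 m/s and contact force between piston_c and the fingers below 0.1 N and distance of each of piston_a_foot, piston_b_foot from where it was at the start of the episode below 0.02 m and horizontal distance between each of piston_a_foot, piston_b_foot and blue_pad above 0.06 m and angle between each of piston_a_foot, piston_b_foot's own z axis and vertical below 0.1 rad))); the robot touches nothing.
It fails at once if the gauge is pressed with more than 30 N (contact force between gauge and anything else above 30 N).
It fails at once if vial, timer or dish moved more than 20 mm (distance of any of vial, timer, dish from where it was at the start of the episode above 0.02 m).
It fails at once if a spare piston moved more than 20 mm (a second piston away from its place) (distance of each of piston_a_foot, piston_b_foot from where it was at the start of the episode above 0.02 m or distance of each of piston_a_foot, piston_c_foot from where it was at the start of the episode above 0.02 m or distance of each of piston_b_foot, piston_c_foot from where it was at the start of the episode above 0.02 m).
It also fails if it takes over 58 s, if anything falls off the work surface, if the arm or the gripper's body presses on something with over 40 N, if the wrist force passes 120 N, or if a joint passes its speed limit or range.

## Working session

There is one attempt and no reset: what is moved stays moved. The work goes in short steps, Python scripts to look and compute and a tool call to move; the robot and the scene stay as the last step left them, time stands still between calls to the robot, and variables do not carry over. Pictures are saved under pics/ and viewed, at most 10 in all, crops included, and the job is handed in when it is done.

Besides the shell and the picture viewer there is one more tool, called after "Request:" as name(argument=value, ...) on one line, values as JSON. send_rows: Moves the arm, as the interface text tells. Its arguments: {"type":"object","properties":{"claw":{"type":"array"},"offset":{"type":"array"},"rot":{"type":"array"},"newtons":{"type":"number"}},"required":["claw","offset","rot"]}

```bash
mkdir -p pics; cat > h.py <<'E'
import numpy as np,cv2
from bench import bot
def snap(n,f=None):
    im,d=bot.read_camera(n)
    if f: cv2.imwrite('pics/'+f,im[:,:,::-1])
    return im,d
def pose(n,s=None):
    p=bot.camera_params(n);K=np.array(p['K'])
    if 'rvec' in p:
        R,_=cv2.Rodrigues(np.array(p['rvec'],float));t=np.array(p['tvec'],float).ravel()
        return K,R.T,-R.T@t
    from scipy.spatial.transform import Rotation as Ro
    H=np.array(p['hand_eye']);Rt=Ro.from_euler('xyz',s['eef_rot'],degrees=True).as_matrix()
    return K,Rt@H[:3,:3],Rt@H[:3,3]+np.array(s['ee_pos'])
def ray(P,u,v,z):
    K,R,c=P
    d=R@np.linalg.solve(K,np.array([u,v,1.0]));return c+d*(z-c[2])/d[2]
def cloud(P,d):
    K,R,c=P
    v,u=np.mgrid[:d.shape[0],:d.shape[1]]
    p=np.stack([(u-K[0,2])/K[0,0]*d,(v-K[1,2])/K[1,1]*d,d],-1)
    return p@R.T+c
E
python3 - <<'E'
from h import *
print(bot.sense())
snap('top','top1.png');snap('scene','sc1.png')
for n in('top','scene'):print(pose(n))
E
```

```text
{'t': 0.0, 'joint_pos': array([-6.96955145e+01,  7.51572599e+00,  8.53306185e+01,  1.93684538e-03,
        8.72606798e+01, -4.89293061e+00]), 'dq': array([ 0.06403576, -0.04992067,  0.0173751 , -0.07283411,  0.13422745,
       -0.08504737]), 'tau': array([ 1.09594039e-04, -5.69412446e+01, -5.00548625e+01, -5.89867227e-05,
        1.49944983e-02,  1.76340222e-05]), 'ee_pos': array([ 0.25528284, -0.54237111,  0.23022515]), 'eef_rot': array([-1.79893531e+02, -1.10559315e-02,  2.51973115e+01]), 'ft_force': array([ 0.4796741 ,  1.00575105, -0.21457199]), 'wrist_torque': array([0.02260764, 0.02480559, 0.00057572]), 'grasp_force': 0.0, 'opening': 1.001786809463121}
(array([[446.7363189 ,   0.        , 275.14399463],
       [  0.        , 446.7363189 , 211.64066322],
       [  0.        ,   0.        ,   1.        ]]), array([[ 0.00359279, -0.99728731,  0.07351948],
       [-0.9996201 , -0.0055908 , -0.02698883],
       [ 0.02732665, -0.07339459, -0.99692853]]), array([0.49276169, 0.02995675, 1.0757352 ]))
(array([[520.96439385,   0.        , 285.42978635],
       [  0.        , 520.96439385, 219.38195022],
       [  0.        ,   0.        ,   1.        ]]), array([[ 0.64887958, -0.34531635,  0.67802059],
       [-0.76065339, -0.27211704,  0.58937147],
       [-0.01901865, -0.89816977, -0.43923724]]), array([-0.17717822, -0.62401669,  0.55212334]))
```

View pics/top1.png

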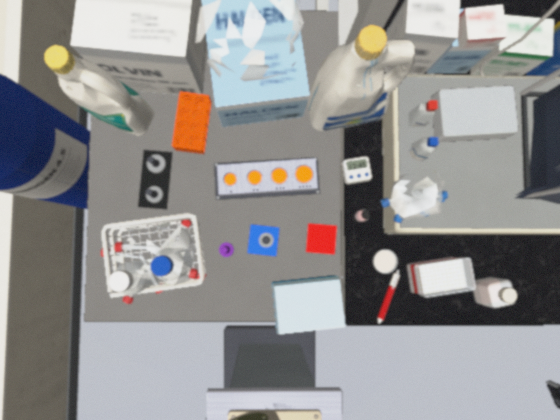

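View pics/sc1.png

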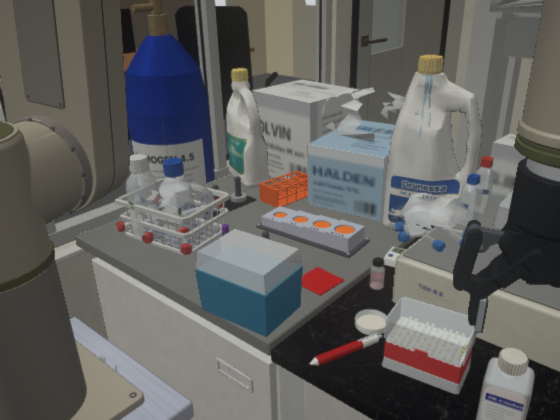

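The top view shows the gauge around (268,178), with its smallest hole at left (230,179) and its largest at (304,174). The target piston is on the blue pad at (265,240), a purple decoy is at (227,250), and the spare pistons are at (153,163) and (153,193). The scene view shows a tip box in front of the pad, so I need to keep clear of it.

```bash
python3 - <<'E'
from h import *
im,d=snap('top');P=pose('top')
hsv=cv2.cvtColor(im,cv2.COLOR_RGB2HSV)
def blobs(m,box):
    x0,y0,x1,y1=box;k=np.zeros_like(m);k[y0:y1,x0:x1]=m[y0:y1,x0:x1]
    n,l,s,c=cv2.connectedComponentsWithStats(k);return [(s[i,4],c[i]) for i in range(1,n) if s[i,4]>25]
o=cv2.inRange(hsv,(8,120,120),(28,255,255))
H=[]
for (a,c),z in zip(sorted(blobs(o,(215,155,325,200)),key=lambda t:t[1][0]),(.025,.029,.033,.037)):
    p=ray(P,*c,z);H.append(p);print('hole',a,c,p.round(4))
H=np.array(H);e=H[0]-H[-1];print('span',np.linalg.norm(e[:2]),'yaw',np.degrees(np.arctan2(-e[0],e[1])))
b=cv2.inRange(hsv,(100,120,80),(125,255,255))
for a,c in blobs(b,(240,215,290,265)):print('pad',a,c,ray(P,*c,.004).round(4))
C=cloud(P,d)
def top(box,zmin):
    x0,y0,x1,y1=box;q=C[y0:y1,x0:x1].reshape(-1,3);q=q[q[:,2]>zmin];print(box,len(q),q.mean(0).round(4),q[:,2].max().round(4),(q.max(0)[:2]+q.min(0)[:2])/2)
top((250,225,282,258),.055);top((215,240,238,262),.03)
top((270,275,350,335),.03);top((100,210,205,300),.05);top((205,80,310,125),.08);top((310,40,385,132),.05)
x=cv2.resize(im[130:270,130:350],None,fx=3.5,fy=3.5,interpolation=cv2.INTER_CUBIC);cv2.imwrite('pics/c1.png',x[:,:,::-1])
s=bot.sense();print(s['t'])
E
```

```text
hole 101 [229.84158416 178.78217822] [0.6476 0.109  0.025 ]
hole 135 [254.15555556 176.8962963 ] [0.6519 0.0515 0.029 ]
hole 171 [278.84795322 175.26315789] [ 0.6556 -0.0067  0.033 ]
hole 210 [303.51904762 173.55238095] [ 0.6595 -0.0646  0.037 ]
span 0.17398374392648103 yaw 3.9376199981598368
pad 655 [262.19847328 239.88244275] [0.5038 0.0317 0.004 ]
(250, 225, 282, 258) 37 [0.5028 0.0235 0.2025] 1.0757 [0.50128105 0.02309882]
(215, 240, 238, 262) 38 [0.4817 0.1134 0.0862] 1.0757 [0.4841908  0.07613805]
(270, 275, 350, 335) 3611 [ 0.368  -0.0661  0.1217] 1.0757 [ 0.39801228 -0.05666382]
(100, 210, 205, 300) 5237 [0.4654 0.2612 0.1206] 1.0757 [0.47015128 0.20571541]
(205, 80, 310, 125) 3076 [0.8053 0.0406 0.1531] 1.0757 [0.66599153 0.03609579]
(310, 40, 385, 132) 5495 [ 0.7962 -0.1345  0.2404] 1.0757 [ 0.73418936 -0.10953483]
0.15
```

View pics/c1.png

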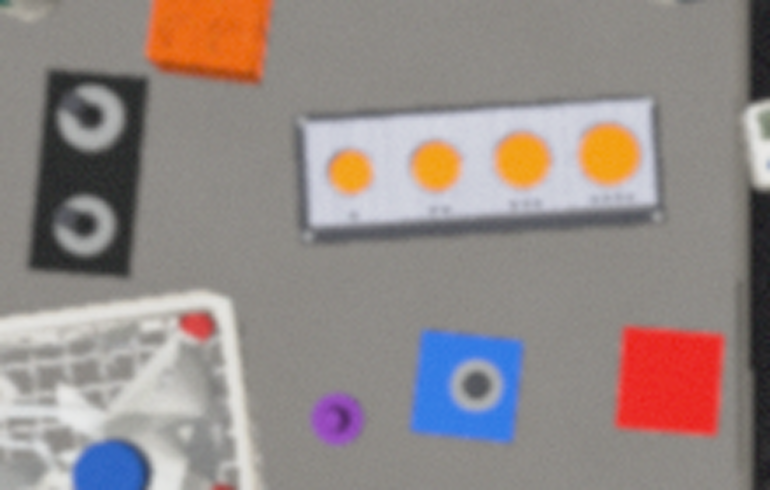

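The crop puts the piston disc at about (266,240) in the full image, near (0.503, 0.022). The gauge yaw is about 3.9°, so I'll use yaw 94, which makes the fingers close along the gauge's x axis.

Request:
send_rows(claw=[1,1,1,1,1,1,1,1,1,1,1,1], offset=[[12,28,20],[37,85,40],[62,141,40],[87,198,40],[112,254,40],[137,311,40],[162,367,40],[187,423,40],[211,480,30],[236,536,10],[248,565,-10],[248,565,-30]], rot=[[0,0,4],[0,0,11],[0,0,18],[0,0,25],[0,0,32],[0,0,39],[0,0,46],[0,0,53],[0,0,60],[0,0,66],[0,0,69],[0,0,69]], newtons=40)

```text
t: 1.65
ee_pos: [0.5037, 0.0247, 0.2002]
eef_rot: [-180.0, -0.0, 94.5]
ft_force: [0.1, -0.1, 0.2]
opening: 1.0
grasp_force: 0.0
```

```bash
python3 - <<'E'
from h import *
s=bot.sense();print(s['t'],s['ee_pos'],s['eef_rot'],s['ft_force'])
im,d=snap('wrist','w1.png');P=pose('wrist',s);print(P, bot.camera_params('wrist')['hand_eye'])
np.savez('w1.npz',im=im,d=d,p=s['ee_pos'],r=s['eef_rot'])
E
```

```text
1.65 [0.50365437 0.02466436 0.20016748] [-1.79960658e+02 -3.65010917e-02  9.44568636e+01] [ 0.06837491 -0.13201865  0.18450335]
(array([[374.10741485,   0.        , 281.54460711],
       [  0.        , 374.10741485, 210.15949429],
       [  0.        ,   0.        ,   1.        ]]), array([[ 0.9969709 ,  0.07491123,  0.02091234],
       [ 0.0777475 , -0.95270488, -0.29378347],
       [-0.00208439,  0.29451946, -0.95564321]]), array([0.49828446, 0.0988227 , 0.34248376])) [[ 3.79384186e-05 -9.55457440e-01 -2.95128920e-01  7.44420227e-02]
 [ 9.99999022e-01  4.48772774e-04 -1.32431923e-03  3.11379829e-04]
 [ 1.39777649e-03 -2.95128581e-01  9.55456523e-01 -1.42269124e-01]
 [ 0.00000000e+00  0.00000000e+00  0.00000000e+00  1.00000000e+00]]
```

View pics/w1.png

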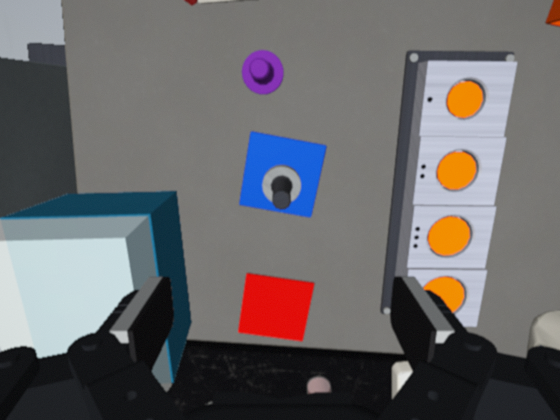

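The wrist view shows the piston disc at (281,186) with its stem top at (282,201), and gauge holes 1–4 at (465,99), (457,171), (449,236) and (443,295). The tip box is at left, below the left finger.

```bash
python3 - <<'E'
from h import *
f=np.load('w1.npz');im=f['im'];s=dict(ee_pos=f['p'],eef_rot=f['r']);P=pose('wrist',s)
hsv=cv2.cvtColor(im,cv2.COLOR_RGB2HSV)
g=np.zeros(im.shape[:2],np.uint8);g[155:215,255:310]=1
def cc(m):
    c=max(cv2.findContours(m,0,1)[0],key=cv2.contourArea);return c
disc=((hsv[...,1]<60)&(hsv[...,2]>95)).astype(np.uint8)*g
c=cc(disc);e=cv2.fitEllipse(cv2.convexHull(c));print('disc',e,ray(P,*e[0],.016).round(4))
dark=((hsv[...,2]<75)).astype(np.uint8)*g
c=cc(dark);x,y,w,h=cv2.boundingRect(c);print('dark',x,y,w,h,[ray(P,x+w/2,y+h-w/2,z).round(4) for z in (.066,)])
o=cv2.inRange(hsv,(8,120,120),(28,255,255));o[:,:400]=0;o[:60]=0
L=[]
for c in cv2.findContours(o,0,1)[0]:
    if cv2.contourArea(c)>300:L.append(cv2.fitEllipse(cv2.convexHull(c)))
L.sort(key=lambda e:e[0][1])
for e,z in zip(L,(.025,.029,.033,.037)):print('hole',np.round(e[0],1),np.round(e[1],1),ray(P,*e[0],z).round(4))
C=cloud(P,f['d'])
B=C[180:330,0:190].reshape(-1,3);B=B[(B[:,2]>.09)&(B[:,2]<.2)];print('box',B.max(0),np.percentile(B,[50,99],axis=0))
E
```

```text
disc ((281.203369140625, 184.27195739746094), (37.63078689575195, 37.857730865478516), 5.830124855041504) [0.5032 0.0226 0.016 ]
dark 272 176 20 32 [array([0.5039, 0.0236, 0.066 ])]
hole [464.5  98.9] [34. 39.] [0.6461 0.1072 0.025 ]
hole [456.2 169.9] [36.2 41.1] [0.65   0.0496 0.029 ]
hole [448.6 235.5] [37.3 43.4] [ 0.654  -0.0081  0.033 ]
hole [442.9 295.1] [37.7 42.5] [ 0.659  -0.0648  0.037 ]
box [0.41240654 0.00804907 0.12191713] [[ 0.36485381 -0.02217456  0.11917357]
 [ 0.41026929  0.00582768  0.12076807]]
```

Request:
send_rows(claw=[1,1,1,1,1,0,0,0,0,0,0,0], offset=[[0,-1,-50],[0,-1.7,-100],[0,-1.7,-150],[0,-1.7,-174],[0,-1.7,-174],[0,-1.7,-174],[0,-1.7,-174],[0,-1.7,-174],[0,-1.7,-174],[0,-1.7,-174],[0,-1.7,-174],[0,-1.7,-174]], rot=[[0,0,0],[0,0,0],[0,0,0],[0,0,0],[0,0,0],[0,0,0],[0,0,0],[0,0,0],[0,0,0],[0,0,0],[0,0,0],[0,0,0]], newtons=40)

```text
t: 3.2
ee_pos: [0.504, 0.0204, 0.0281]
eef_rot: [179.9, 0.0, 94.2]
ft_force: [-2.3, 0.2, 5.1]
opening: 0.165
grasp_force: 39.0
```

Request:
send_rows(claw=[0,0,0,0,0,0,0], offset=[[0,0,30],[0,0,65],[40,20,70],[85,50,70],[130,78,70],[143,85,70],[143,85,70]], rot=[[0,0,0],[0,0,0],[0,0,0],[0,0,0],[0,0,0],[0,0,0],[0,0,0]])

```text
t: 4.08
ee_pos: [0.6466, 0.106, 0.0963]
eef_rot: [-179.9, 0.0, 94.3]
ft_force: [-0.5, -0.7, -1.7]
opening: 0.164
grasp_force: 39.7
```

```bash
python3 - <<'E'
from h import *
s=bot.sense();print(s['t'],s['ee_pos'],s['eef_rot'],s['ft_force'])
im,d=snap('wrist','w2.png')
np.savez('w2.npz',im=im,d=d,p=s['ee_pos'],r=s['eef_rot'])
E
```

```text
4.075 [0.64660831 0.10602597 0.09628643] [-1.79933005e+02  2.21302888e-03  9.42578212e+01] [-0.47598307 -0.67416141 -1.72114615]
```

View pics/w2.png

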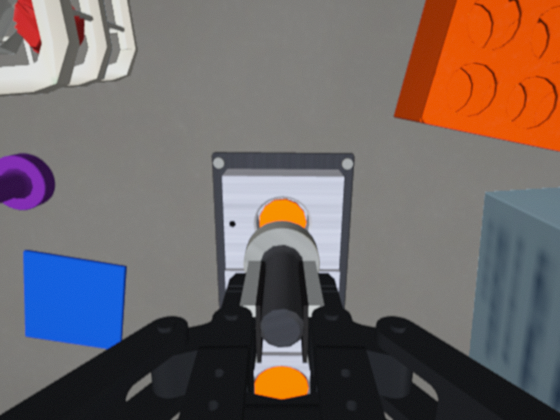

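The wrist view shows the held disc, its far rim centred on column 282 at row ~222, partly covering hole 1 (orange, top at (282,198)). They look aligned in x, so I'll fit circles to both.

```bash
cat > fit.py <<'E'
from h import *
from scipy.optimize import least_squares
def circ(Q,r=None):
    m=Q.mean(0)-[0,.01]
    if r: q=least_squares(lambda p:np.hypot(*(Q-p[:2]).T)-r,m,loss='soft_l1',f_scale=.0005)
    else: q=least_squares(lambda p:np.hypot(*(Q-p[:2]).T)-p[2],[*m,.018],loss='soft_l1',f_scale=.0005)
    return q.x,np.sqrt(np.mean(q.fun**2))
def run(fn,zm,rh,hb,db,dz=-.012):
    f=np.load(fn);im=f['im'];s=dict(ee_pos=f['p'],eef_rot=f['r']);P=pose('wrist',s)
    hsv=cv2.cvtColor(im,cv2.COLOR_RGB2HSV);o=cv2.inRange(hsv,(8,120,120),(28,255,255))
    def prof(m,box):   # first set pixel from the top in each column
        x0,y0,x1,y1=box;k=m[y0:y1,x0:x1]>0
        return [(x0+j,y0+np.argmax(k[:,j])-.5) for j in range(x1-x0) if k[:,j].any()]
    hp=prof(o,hb);H=np.array([ray(P,u,v,zm-.0015)[:2] for u,v in hp])
    ch,e=circ(H,rh);print('hole',len(hp),ch.round(4),e.round(5))
    g=cv2.cvtColor(im,cv2.COLOR_RGB2GRAY);D=[]
    # disc rim: non-orange below orange
    x0,y0,x1,y1=db
    for u in range(x0,x1):
        k=o[y0:y1,u]>0
        if k.any():
            v=y0+len(k)-1-np.argmax(k[::-1])+.5;D.append((u,v))
    zt=s['ee_pos'][2]+dz
    Dw=np.array([ray(P,u,v,zt)[:2] for u,v in D])
    for r in (.0174,.0194,.0214):
        c,e=circ(Dw,r);print('disc r',r,c.round(4),e.round(5),'hole-disc mm',((ch[:2]-c)*1e3).round(1))
E
python3 - <<'E'
from fit import *
run('w2.npz',.028,.016,(250,190,315,222),(262,200,302,250))
im=np.load('w2.npz')['im']
print('tcp',np.load('w2.npz')['p'])
for r in(235,245,255):print(r,im[r,235:330:2].mean(-1).astype(int).tolist())
E
```

```text
hole 48 [0.6468 0.1058] 0.00065
disc r 0.0174 [0.6461 0.1104] 0.00016 hole-disc mm [ 0.7 -4.6]
disc r 0.0194 [0.6462 0.1083] 0.00019 hole-disc mm [ 0.6 -2.5]
disc r 0.0214 [0.6463 0.1062] 0.00024 hole-disc mm [ 0.5 -0.4]
tcp [0.64660831 0.10602597 0.09628643]
235 [214, 213, 212, 212, 212, 212, 212, 212, 176, 119, 114, 128, 153, 170, 172, 171, 170, 171, 171, 171, 173, 172, 173, 174, 174, 174, 175, 171, 172, 170, 169, 170, 170, 168, 153, 110, 72, 73, 146, 210, 213, 213, 212, 212, 212, 211, 211, 212]
245 [206, 205, 204, 205, 206, 201, 142, 159, 175, 171, 168, 166, 166, 169, 169, 168, 170, 170, 165, 145, 141, 128, 111, 102, 89, 104, 138, 160, 171, 174, 176, 175, 175, 174, 172, 172, 169, 170, 170, 150, 107, 190, 208, 205, 206, 208, 206, 208]
255 [213, 215, 213, 214, 207, 171, 169, 171, 172, 172, 174, 175, 176, 168, 93, 61, 60, 56, 55, 54, 52, 49, 49, 47, 46, 43, 38, 36, 37, 36, 40, 45, 71, 146, 174, 173, 174, 174, 175, 175, 174, 163, 196, 216, 213, 214, 213, 214]
```

```bash
python3 - <<'E'
from fit import *
f=np.load('w2.npz');im=f['im'];s=dict(ee_pos=f['p'],eef_rot=f['r']);P=pose('wrist',s)
z=s['ee_pos'][2]
C=cloud(P,f['d'])
# depth check of disc top & stem top
print('disc top z',np.median(C[238:246,255:262,2]),np.median(C[238:246,302:309,2]),'stem top z',np.median(C[322:335,272:290,2]),C[322:335,272:290].reshape(-1,3).mean(0),'step z',np.median(C[185:192,260:300,2]))
# outer rim of disc: width by row
g=im.mean(-1)
x=cv2.resize(im[185:360,215:350],None,fx=4,fy=4,interpolation=cv2.INTER_NEAREST)[:600];cv2.imwrite('pics/w2c.png',x[:,:,::-1])
o=cv2.inRange(cv2.cvtColor(im,cv2.COLOR_RGB2HSV),(8,120,120),(28,255,255))
for v in range(196,228,2):
    u=np.where(o[v,240:330])[0]+240
    if len(u):print(v,u[0],u[-1],len(u))
E
```

```text
disc top z 0.08387777632436688 0.08386923199176151 stem top z 0.13379304209806075 [0.64631787 0.10834917 0.13423993] step z 0.027637712936418507
200 274 289 16
202 271 294 24
204 268 297 30
206 265 298 34
208 264 300 37
210 263 302 40
212 262 303 42
214 261 303 43
216 260 304 45
218 259 305 47
220 259 305 47
222 259 306 30
224 259 305 17
226 259 305 10
```

View pics/w2c.png

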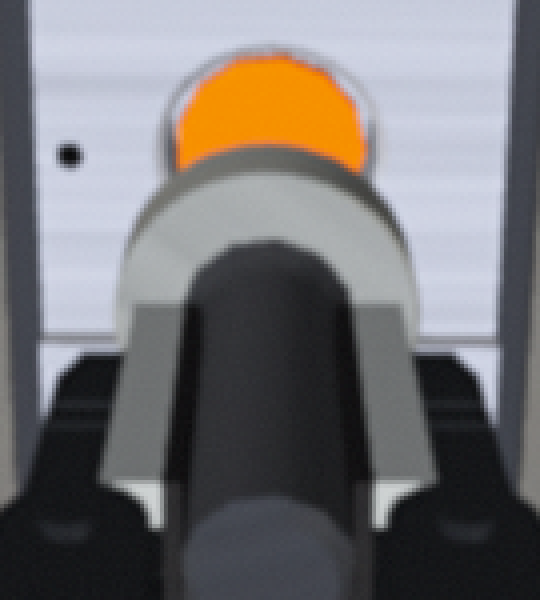

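The crop shows the disc's side wall below its upper rim, so the boundary against the orange is the foot edge. The upper rim's far point is at (282,228). The chamfer rim of hole 1 has its top at row 196 and spans columns 255–310.

```bash
python3 - <<'E'
from fit import *
run('w2.npz',.028,.016,(250,190,315,212),(262,200,302,250),-.0235)
f=np.load('w2.npz');s=dict(ee_pos=f['p'],eef_rot=f['r']);P=pose('wrist',s)
print('chamfer top -> centre y',ray(P,282.3,196.3,.028)[:2]-[0,.0175],'L',ray(P,255,220,.028),'R',ray(P,310,220,.028))
print('disc top far',ray(P,282,228,.084),'sides',ray(P,244.5,258,.084),ray(P,319.5,258,.084), ray(P,245,255,.084)-ray(P,318,255,.084))
E
```

```text
hole 42 [0.6468 0.1058] 0.00046
disc r 0.0174 [0.6463 0.1065] 0.00016 hole-disc mm [ 0.4 -0.7]
disc r 0.0194 [0.6465 0.1044] 0.00018 hole-disc mm [0.3 1.4]
disc r 0.0214 [0.6466 0.1023] 0.00022 hole-disc mm [0.2 3.5]
chamfer top -> centre y [0.64566229 0.1063556 ] L [0.63058268 0.10811334 0.028     ] R [0.6631534  0.11056791 0.028     ]
disc top far [0.6455174  0.12450443 0.084     ] sides [0.62975035 0.10892433 0.084     ] [0.66341663 0.11147161 0.084     ] [-3.26845144e-02 -2.47220252e-03 -2.77555756e-17]
```

Request:
send_rows(claw=[0,0,0,0], offset=[[0.3,-0.7,-25],[0.3,-0.7,-40],[0.3,-0.7,-43],[0.3,-0.7,-44]], rot=[[0,0,0],[0,0,0],[0,0,0],[0,0,0]])

```text
t: 4.62
ee_pos: [0.6467, 0.1045, 0.0536]
eef_rot: [180.0, -0.0, 94.2]
ft_force: [-0.1, 0.8, -0.9]
opening: 0.159
grasp_force: 39.8
```

Request:
send_rows(claw=[0,0], offset=[[0,0,-0.7],[0,0,-1.4]], rot=[[0,0,0],[0,0,0]])

```text
t: 4.88
ee_pos: [0.6473, 0.1048, 0.0527]
eef_rot: [179.9, -0.0, 94.2]
ft_force: [-0.6, -0.4, -1.4]
opening: 0.164
grasp_force: 39.8
```

Request:
send_rows(claw=[0,0], offset=[[0,0,-0.6],[0,0,-1.0]], rot=[[0,0,0],[0,0,0]])

```text
t: 5.12
ee_pos: [0.6473, 0.1048, 0.052]
eef_rot: [179.9, -0.0, 94.2]
ft_force: [-2.6, -0.4, 8.1]
opening: 0.162
grasp_force: 40.7
```

Request:
send_rows(claw=[0,0], offset=[[0,0,-0.5],[0,0,-0.7]], rot=[[0,0,0],[0,0,0]])

```text
t: 5.38
ee_pos: [0.6473, 0.1049, 0.052]
eef_rot: [179.9, -0.0, 94.2]
ft_force: [-5.1, -1.3, 11.2]
opening: 0.166
grasp_force: 41.1
```

Step 1 is refused hard: the force rose to about 10 N with no descent. I'll lift and move to hole 2.

Request:
send_rows(claw=[0,0,0,0,0], offset=[[0,0,20],[0,0,40],[3.7,-45,40],[3.7,-57.9,40],[3.7,-57.9,40]], rot=[[0,0,0],[0,0,0],[0,0,0],[0,0,0],[0,0,0]])

```text
t: 6.0
ee_pos: [0.6508, 0.046, 0.0911]
eef_rot: [180.0, -0.0, 94.1]
ft_force: [0.4, 0.5, -1.4]
opening: 0.161
grasp_force: 39.7
```

```bash
python3 - <<'E'
from fit import *
s=bot.sense();print(s['t'],s['ee_pos'],s['eef_rot'],s['ft_force'])
im,d=snap('wrist','w3.png')
np.savez('w3.npz',im=im,d=d,p=s['ee_pos'],r=s['eef_rot']);P=pose('wrist',s)
C=cloud(P,d);print('disc top z',np.median(C[238:246,255:262,2]),np.median(C[238:246,302:309,2]),'stem',np.median(C[322:335,272:290],axis=(0,1)))
run('w3.npz',.032,.018,(245,190,320,212),(262,200,302,250),-.0235)
x=cv2.resize(im[185:335,215:350],None,fx=4,fy=4,interpolation=cv2.INTER_NEAREST);cv2.imwrite('pics/w3c.png',x[:,:,::-1])
E
```

```text
6.0 [0.65082786 0.04596714 0.09106713] [ 1.79950515e+02 -8.72544381e-03  9.40901097e+01] [ 0.37077641  0.47279164 -1.38403679]
disc top z 0.07858774223108408 0.07858447853595853 stem [0.65048679 0.04803556 0.12864986]
hole 50 [0.6507 0.048 ] 0.00048
disc r 0.0174 [0.6506 0.0465] 0.00015 hole-disc mm [0.1 1.5]
disc r 0.0194 [0.6507 0.0444] 0.00017 hole-disc mm [-0.   3.6]
disc r 0.0214 [0.6508 0.0423] 0.00021 hole-disc mm [-0.1  5.7]
```

View pics/w3c.png

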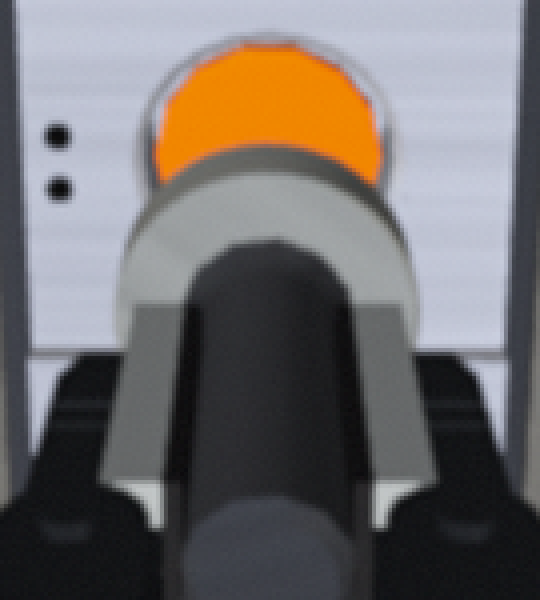

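```bash
python3 - <<'E'
from fit import *
for fn,zm,rh,ct,ln,(l,r,row) in (('w2.npz',.028,.016,196.3,270,(255,310,220)),('w3.npz',.032,.018,193.5,273.3,(250,314.5,222))):
    f=np.load(fn);P=pose('wrist',dict(ee_pos=f['p'],eef_rot=f['r']));g=f['im'].mean(-1)
    print(fn,'chamfer',ray(P,282.3,ct,zm)[1]-rh-.0015,'line',[ray(P,u,ln,zm)[1]+.029 for u in(230,325)])
    for u in (231,324):print(u,g[262:280,u].astype(int).tolist())
    print(g[186:204,282].astype(int).tolist())
    o=cv2.inRange(cv2.cvtColor(f['im'],cv2.COLOR_RGB2HSV),(8,120,120),(28,255,255))
    Q=[]
    for v in range(196,222):
        u=np.where(o[v,240:330])[0]+240
        if len(u)>8:Q+=[ray(P,u[0]-.5,v,zm-.0015)[:2],ray(P,u[-1]+.5,v,zm-.0015)[:2]]
    print('side fit',circ(np.array(Q),rh),circ(np.array(Q)))
E
```

```text
w2.npz chamfer 0.1063554482668461 line [np.float64(0.10328010512172868), np.float64(0.1077276459608252)]
231 [207, 207, 208, 210, 209, 195, 163, 142, 152, 185, 207, 212, 210, 202, 172, 121, 61, 27]
324 [204, 203, 204, 207, 213, 212, 195, 158, 142, 160, 156, 99, 38, 21, 22, 19, 20, 22]
[208, 207, 207, 209, 210, 209, 208, 210, 209, 199, 178, 171, 164, 143, 128, 131, 131, 130]
side fit (array([0.64691708, 0.1050085 ]), np.float64(0.000857494931659009)) (array([0.64670921, 0.10794036, 0.0139971 ]), np.float64(0.00023019522132770582))
w3.npz chamfer 0.048395722160511315 line [np.float64(0.045841303199028), np.float64(0.0498850696448077)]
231 [196, 198, 197, 197, 197, 197, 197, 199, 197, 178, 145, 127, 146, 165, 153, 107, 54, 22]
324 [198, 199, 201, 200, 201, 205, 205, 208, 205, 189, 142, 75, 25, 16, 19, 20, 20, 20]
[200, 200, 199, 198, 197, 196, 184, 166, 161, 153, 128, 117, 123, 126, 126, 125, 125, 125]
side fit (array([0.65081983, 0.0471982 ]), np.float64(0.000881257711271519)) (array([0.6506068 , 0.05035674, 0.01581053]), np.float64(0.00020021215816179655))
```

Hole 2 minus disc is about (0, +1.4) mm. I'll correct that and probe.

Request:
send_rows(claw=[0,0,0,0,0], offset=[[0,1.4,-20],[0,1.4,-31],[0,1.4,-33],[0,1.4,-34.5],[0,1.4,-35.5]], rot=[[0,0,0],[0,0,0],[0,0,0],[0,0,0],[0,0,0]])

```text
t: 6.68
ee_pos: [0.6499, 0.049, 0.0551]
eef_rot: [-179.9, -0.0, 94.3]
ft_force: [-7.4, 0.2, 15.1]
opening: 0.162
grasp_force: 42.1
```

Request:
send_rows(claw=[0,0], offset=[[0,0,-0.7],[0,0,-1.4]], rot=[[0,0,0],[0,0,0]])

```text
t: 6.92
ee_pos: [0.6501, 0.0487, 0.0526]
eef_rot: [-180.0, -0.0, 94.2]
ft_force: [-1.4, 1.2, 2.9]
opening: 0.167
grasp_force: 40.2
```

It has entered hole 2: the force fell to the ~4 N drag and z dropped. Pushing it home gently.

Request:
send_rows(claw=[0,0,0,0,0], offset=[[-0.1,0,-1],[-0.2,0,-2],[-0.2,0,-3.2],[-0.2,0,-4.4],[-0.2,0,-5.6]], rot=[[0,0,0],[0,0,0],[0,0,0],[0,0,0],[0,0,0]])

```text
t: 7.55
ee_pos: [0.6503, 0.0482, 0.0477]
eef_rot: [180.0, -0.0, 94.2]
ft_force: [-0.3, 1.3, 2.5]
opening: 0.164
grasp_force: 40.2
```

Request:
send_rows(claw=[0,0,0], offset=[[0,0,-0.6],[0,0,-1.2],[0,0,-1.6]], rot=[[0,0,0],[0,0,0],[0,0,0]])

```text
t: 7.92
ee_pos: [0.6503, 0.0482, 0.0461]
eef_rot: [180.0, 0.0, 94.2]
ft_force: [-0.7, 1.8, 2.1]
opening: 0.159
grasp_force: 40.2
```

Request:
send_rows(claw=[0,0,0], offset=[[0,0,-0.6],[0,0,-1.2],[0,0,-1.5]], rot=[[0,0,0],[0,0,0],[0,0,0]])

```text
t: 8.3
ee_pos: [0.6503, 0.0482, 0.0446]
eef_rot: [180.0, 0.0, 94.2]
ft_force: [-0.1, 2.0, 2.7]
opening: 0.163
grasp_force: 40.2
```

Request:
send_rows(claw=[0,0], offset=[[0,0,-0.5],[0,0,-0.9]], rot=[[0,0,0],[0,0,0]])

```text
t: 8.55
ee_pos: [0.6504, 0.0482, 0.0441]
eef_rot: [180.0, 0.0, 94.2]
ft_force: [-2.5, 2.0, 6.6]
opening: 0.162
grasp_force: 40.8
```

Request:
send_rows(claw=[0,0], offset=[[0,0,-0.4],[0,0,-0.4]], rot=[[0,0,0],[0,0,0]])

```text
t: 8.8
ee_pos: [0.6504, 0.0482, 0.044]
eef_rot: [180.0, 0.0, 94.2]
ft_force: [-2.3, 1.6, 7.6]
opening: 0.163
grasp_force: 40.9
```

```bash
python3 - <<'E'
from h import *
s=bot.sense();im,d=snap('wrist','w4.png');C=cloud(pose('wrist',s),d)
print('disc z',np.median(C[238:246,255:262,2]),np.median(C[238:246,302:309,2]),'step z',np.median(C[205:215,275:290,2]),C[236:243,228:234,2].mean())
E
```

```text
disc z 0.031679854318943906 0.03177697023791637 step z 0.03165340295708256 0.035516667592254546
```

Request:
send_rows(claw=[0,0.3,0.6,1,1,1,1,1,1,1,1], offset=[[0,0,0.5],[0,0,0.5],[0,0,0.5],[0,0,0.5],[0,0,0.5],[0,0,0.5],[0,0,30],[0,0,70],[0,0,110],[0,0,130],[0,0,130]], rot=[[0,0,0],[0,0,0],[0,0,0],[0,0,0],[0,0,0],[0,0,0],[0,0,0],[0,0,0],[0,0,0],[0,0,0],[0,0,0]])

```text
t: 10.22
ee_pos: [0.6514, 0.0482, 0.175]
eef_rot: [179.8, 0.0, 94.2]
ft_force: [0.0, 0.3, -1.1]
opening: 1.002
grasp_force: 0.0
```

```bash
python3 - <<'E'
from h import *
s=bot.sense();im,d=snap('wrist','w5.png');P=pose('wrist',s);C=cloud(P,d)
np.savez('w5.npz',im=im,d=d,p=s['ee_pos'],r=s['eef_rot']);print(s['t'])
E
```

```text
10.225
```

View pics/w5.png

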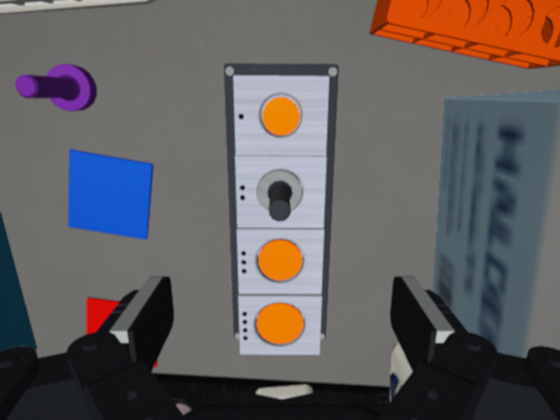

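The picture shows the piston standing in hole 2 at (279,190), upright, released and flush, with the blue pad empty. The gripper touches nothing, so I'm handing the job in.

```bash
python3 -c "
from h import *
d=np.load('w5.npz');C=cloud(pose('wrist',dict(ee_pos=d['p'],eef_rot=d['r'])),d['d']);print(np.median(C[176:180,270:290,2]))
print(bot.close_job())"
```

```text
0.031703515707793894
the job is handed in; nothing more can be done
None
```

The piston stopped hard on hole 1, entered hole 2 (36 mm, so its disc is the 34.8 mm one), was pushed home flush and released upright, with forces at or below about 17 N at each reading; the job was handed in at about 10 s, with no verdict shown.

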